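# Fit the collar and grinding head to a covered glass grinder

## Robot

A 6-joint arm with a two-finger parallel gripper is mounted at the origin on the work surface. World frame = base frame: x ahead of the robot, y to its left, z up, the work surface at z = 0. Lengths are in mm, angles in rad, forces in N, time in s.
With the tool pointing down it reaches from about 275 to 750 mm from the base axis. Payload 10.2 kg.
Tool frame: the origin (TCP) lies between the finger pads; the fingertips stand 22 mm ahead of it and the grasp point (between the pads) lies 3 mm ahead of it (ctrl.nose_length is the distance from the TCP to the fingertips, in mm); y points along the fingers, z is the direction in which the jaws open and shut, and the axes are right-handed (so a half turn about y gives the same grasp; the last joint's range is limited). The gripper opens to 85 mm and grips with 20 to 120 N. Pads are 22 mm wide; open, the fingers measure 114 mm over their backs; the gripper's body (76 mm by 85 mm) begins 54 mm behind the grasp point. The pads swing forward as they close: fully open they stand 13 mm farther back than shut.
Start: joints at [0.985, 0.313, 1.498, -0, 1.331, -0.223], TCP at [186.332, 490.828, 253.294] pointing down, gripper open.
Joint ranges: [-2.94, 2.94], [-0.97, 2.17], [0.19, 2.56], [-1.23, 4.37], [0.02, 3.11], [-2.88, 2.88]. Speed limits (rad/s): [2.39, 2.39, 3.01, 3.14, 3.14, 3.14].

## Interface

Orientations are given as a unit quaternion [w, x, y, z].
In Python, from rig import ctrl, eyes, models gives the robot as it stands.
- The arm moves only by the shell command python3 -m crank 'ROWS' [FORCE]. ROWS is JSON, a list of rows, each an object with "dp": the shift along the tool's x, y, z in mm, a list of three; "roll": the turn about the tool's y in rad; "gripper": the closure in counts, from 0 (fully open) to 255 (shut). A call has 1 to 10 rows; each row is the pose to reach, as a shift and turn from the pose commanded when the call began, along the tool's axes at that moment; what a row does not reach only later rows make up. A row lasts 1/12 s, in which the tool goes at most 41.7 mm and 7.16 degrees, less where a joint would pass 70% of its speed; a pose out of reach is approached as far as the arm can. A call with a gripper value outside its range is refused whole. The fingers move at their own pace and stop on an object; FORCE is the grip in N (left out, the last holds). Time passes only in rows, so rows that repeat a pose let the fingers close. It gives the time, the measured TCP pose, the force and the opening at its end, in the units of the state.
- ctrl.sense(): the state, without advancing time (a new reading comes with each control period).
- eyes.capture(name): name is "scene" or "top"; returns a dict with "color" (420x560x3 uint8, red, green, blue), "fx", "fy", "cx", "cy" (pixels), "R" (3x3) and "t" (3): a world point X has camera coordinates R X + t. Camera axes: x right, y down, z forward; pixel columns grow to the right and rows downward; lengths in mm; the calibration is good to about 2 mm. A picture is of the moment at which its call begins. There is no depth.
- ctrl.finish_job(): hands the job in, once; it reports no verdict.
Trained networks look in a picture, given as the dict that the camera call returned (one of the last four; its "shot" number tells which), for a name from the list of things; names that differ only in an ending like _2 or _b are one class to them, and where a whole thing is asked for, a point or a joint stands for the part that bears it (a point fixed in the world has none). Each returns a list of dicts, best first, with "confidence" (0 to 1); they miss things now and then, are a little off and sometimes report something else, mostly with a low value. They report only what shows in the picture. A call takes as long as a camera call.
- models.spot_in(picture, label): "extent" ([centre column, centre row, width, height] in pixels, round what is visible of it).
- models.spot_point(picture, label): "centre" ([column, row] in pixels: a listed point, or the origin of a listed thing).
The state is a dict: "time_s": time; "joints": joint angles; "dq": joint speeds; "tau": joint torques, N m; "eef_pos": TCP position; "ee_rot": TCP orientation; "force": force on the tool from outside, world axes, zero at the start; "wrist_torque": the same for the moment, N m; "grip_width": opening from 0.0 (shut) to 1.0 (fully open).
Only numpy, scipy, OpenCV 4.12 (cv2) and the standard library are available. Lean on these libraries where they do the work, as an engineer would, in place of code of your own. Each camera call takes 0.05 s, during which the arm holds its last target. There are 200 camera calls.

## Task

Get the glass grinder ready for use: lift the loose lid off its basin by the knob and set it down, knob up and without dropping it, in the middle of the round cork board. Then thread the wide flat collar down the grinder's spindle fully home, and after it the tall narrow grinding head, so that it sits flat on the collar. Leave the spray bottle, the jar and the leaded-glass piece where they are.

Things in the scene. Friction and masses are not known exactly. Their poses are not given: they have to be found in the camera images.
- grinder: White glass grinder with a red band, fixed to the bench, 220 (its x) x 200 (its y) x 120 mm high; origin under its centre at bench level, z up. On its flat top (z = 120 mm) stands a round basin rim, centred, 22 mm high, 132 mm inner and 148 mm outer diameter, open above; the spindle stands in its middle.
- spindle_seat (a point): Centre of the top of the spindle's shoulder, 130 mm above the bench (10 mm above the basin floor). The shoulder is 30 mm in diameter; the collar rests on it. Hidden by the lid at the start.
- spindle_tip (a point): Top of the spindle, 42 mm above the seat on the same vertical axis. The steel spindle is 12 mm in diameter, its last 8 mm taper to 6 mm.
- lid: Loose round aluminium lid, 152 mm in diameter, 82 mm high in all, hollow below; knob on top. At the start it lies on the basin rim. Origin: centre of its underside (the bottom of a 124 mm locating lip that hangs 6 mm inside the rim), z up. On a flat surface it stands on that lip. To clear the spindle it must be raised at least 40 mm straight up. Mass about 0.25 kg.
- lid_knob (a point): Centre of the lid's black knob: an upright cylinder 28 mm in diameter and 22 mm high, 71 mm above the lid's origin; it stands on a thin stem 10 mm above the lid's flat top (top of lid at 50 mm, 100 mm wide).
- cork: Round cork board, fixed, 220 mm in diameter, 12 mm thick, left or right of the grinder; origin at the centre of its underside, at bench level.
- mat: Green cutting mat, fixed, 220 x 200 x 3 mm, on the other side of the grinder; origin at the centre of its underside. The collar and the head stand on it at the start.
- collar: Wide flat bright steel ring, 46 mm outer diameter, 16 mm bore, 12 mm high, lying flat; origin at the centre of its underside, z along the bore.
- head: Grinding head: narrower, taller dark steel ring, 30 mm outer diameter, 16 mm bore, 20 mm high, standing upright; origin at the centre of its underside, z along the bore.
- sprayer: Bystander: green glass spray bottle with a brass top, 64 mm in diameter, 145 mm high; origin at the centre of its underside.
- jar: Bystander: white jar with a dark cap, 64 mm in diameter, 75 mm high; origin at the centre of its underside.
- suncatcher: Bystander: flat leaded-glass piece, 75 x 55 x 7 mm, lying on the bench in front of the grinder; origin at the centre of its underside.

How it is judged:
By the outcome, as a careful person would: the job done as asked, in the order asked, and still so for the second after the job is handed in, with the robot touching nothing.
It also fails if it takes over 72 s, if anything falls off the work surface, if the arm or the gripper's body presses on something with over 40 N, if the wrist force passes 120 N, or if a joint passes its speed limit or range.

## Working session

There is one attempt and no reset: what is moved stays moved. The work goes in short steps, Python scripts to look and compute and a shell command to move; the robot and the scene stay as the last step left them, time stands still between calls to the robot, and variables do not carry over. Pictures are saved under pics/ and viewed, about 8 in all and at most 12, crops included, and the job is handed in when it is done.

```bash
ls; mkdir -p pics; cat > h.py <<'E'
import numpy as np, cv2
from rig import ctrl, eyes, models
from scipy.spatial.transform import Rotation as Rn
def rot(s=None):
    s=s or ctrl.sense(); q=np.array(s["ee_rot"]); return Rn.from_quat(q[[1,2,3,0]]).as_matrix()
def proj(p,X):
    c=np.array(p["R"])@np.array(X,float)+np.array(p["t"]); return np.array([p["fx"]*c[0]/c[2]+p["cx"],p["fy"]*c[1]/c[2]+p["cy"]])
def back(p,uv,z):
    R=np.array(p["R"]);C=-R.T@np.array(p["t"]);d=R.T@np.array([(uv[0]-p["cx"])/p["fx"],(uv[1]-p["cy"])/p["fy"],1.]);return C+d*(z-C[2])/d[2]
def save(p,n,box=None,k=1):
    im=p["color"][:,:,::-1]
    if box: im=im[box[1]:box[3],box[0]:box[2]]
    cv2.imwrite("pics/"+n,cv2.resize(im,None,fx=k,fy=k,interpolation=cv2.INTER_CUBIC))
def delta(target):
    s=ctrl.sense(); return rot(s).T@(np.array(target,float)-np.array(s["eef_pos"]))
E
python3 - <<'E'
from h import *
s=ctrl.sense(); print(s["eef_pos"],rot(s).round(3).tolist(),s["grip_width"],ctrl.nose_length)
a=eyes.capture("scene");b=eyes.capture("top")
save(a,"s0.png");save(b,"t0.png")
z=dict(grinder=0,lid=136,lid_knob=207,cork=0,mat=0,collar=3,head=3,sprayer=0,jar=0,suncatcher=0)
for p,n in((a,'scene'),(b,'top')):
    R=np.array(p["R"]);print(n,"cam",(-R.T@np.array(p["t"])).round())
    for l in z:
        for d in models.spot_point(p,l)[:2]:
            print(l,round(d["confidence"],2),np.round(d["centre"],1),back(p,d["centre"],z[l]).round(1))
E
```

```text
pics
[186.20205794 490.62369525 252.7441167 ] [[0.935, -0.001, 0.355], [-0.355, -0.001, 0.935], [-0.0, -1.0, -0.001]] 1.002941954404239 22.0
scene cam [1190. -332.  858.]
grinder 0.79 [289.6 296.9] [651.7 -24.2   0. ]
lid 0.98 [291.2 253.2] [648.3 -21.8 136. ]
cork 0.9 [366.5 199.8] [476.8 290.9   0. ]
mat 0.74 [129.3 271.7] [ 430.6 -306.2   -0. ]
collar 0.74 [294.8 232.4] [495.6  73.6   3. ]
collar 0.61 [126.2 290.8] [ 481.  -326.2    3. ]
head 0.68 [120.5 254.9] [ 376.4 -310.9    3. ]
jar 0.66 [189.8 371.9] [ 716.6 -270.5    0. ]
suncatcher 0.8 [229.4 221.4] [388.6 -48.4   0. ]
top cam [ 359.   14. 1120.]
grinder 0.9 [290.2 188.4] [650.  -25.2   0. ]
grinder 0.31 [377.1 164.4] [ 706.3 -273.4    0. ]
lid 0.95 [289.1 177. ] [643.7 -19.5 136. ]
lid_knob 0.68 [294.  164.6] [652.1 -30.  207. ]
cork 0.73 [175.9 259.8] [469.5 291.9   0. ]
cork 0.43 [291.5 175.2] [687.8 -31.1   0. ]
mat 0.81 [399.3 266.9] [ 418.2 -303.5    0. ]
collar 0.55 [405.8 246.7] [ 470.7 -326.2    3. ]
collar 0.47 [291.2 176.3] [683.8 -30.    3. ]
head 0.49 [407.1 286.8] [ 365.1 -317.3    3. ]
head 0.29 [290.  175.5] [686.3 -26.7   3. ]
sprayer 0.7 [186.2 158.2] [753.7 262.5   0. ]
jar 0.68 [376.  162.1] [ 713.2 -271.     0. ]
suncatcher 0.81 [306.7 281.3] [393.8 -54.    0. ]
```

View pics/s0.png

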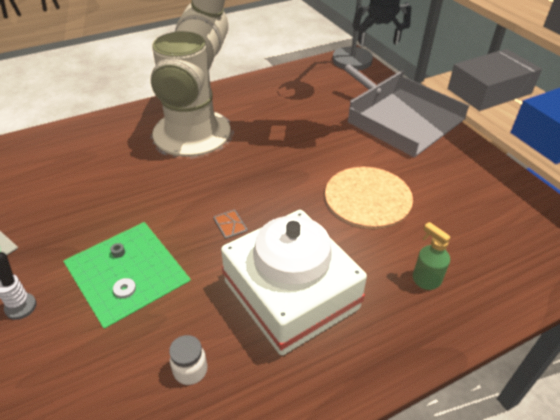

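View pics/t0.png

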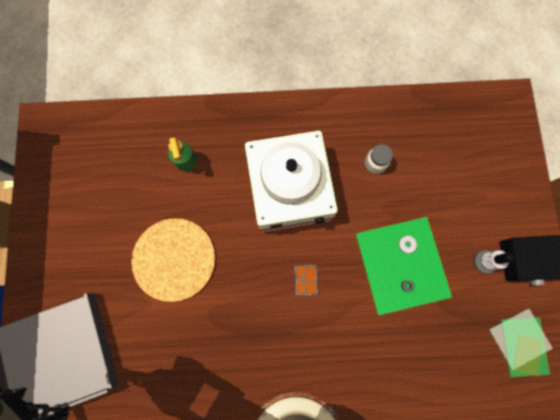

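The scene view shows the knob at (293,229), cork (369,196), head (118,250) and collar (124,288). The top view shows the knob at (292,165), cork (174,260), collar (408,244) and head (407,286). I'll refine these by fitting cylinder silhouettes.

```bash
cat >> h.py <<'E'
from scipy.optimize import least_squares
def hullc(p,x,y,r,z0,z1):
    t=np.linspace(0,2*np.pi,48,endpoint=False)
    P=np.array([proj(p,[x+r*np.cos(a),y+r*np.sin(a),z]) for z in(z0,z1) for a in t],np.float32)
    h=cv2.convexHull(P.reshape(-1,1,2)); m=cv2.moments(h); return np.array([m["m10"]/m["m00"],m["m01"]/m["m00"]]),m["m00"]
def blob(p,mask,box,near):
    """convex hull centroid, area of component nearest `near` within box half size"""
    u,v=np.round(near).astype(int);M=np.zeros_like(mask);M[max(v-box,0):v+box,max(u-box,0):u+box]=mask[max(v-box,0):v+box,max(u-box,0):u+box]
    cs,_=cv2.findContours(cv2.resize(M,None,fx=4,fy=4,interpolation=cv2.INTER_NEAREST),cv2.RETR_EXTERNAL,cv2.CHAIN_APPROX_NONE)
    c=max(cs,key=cv2.contourArea);h=cv2.convexHull(c);m=cv2.moments(h)
    return np.array([m["m10"]/m["m00"],m["m01"]/m["m00"]])/4-.375,m["m00"]/16
def fit(ps,cs,r,z0,z1,x0):
    f=lambda q:np.concatenate([hullc(p,q[0],q[1],r,z0,z1)[0]-c for p,c in zip(ps,cs)])
    s=least_squares(f,x0);return s.x,s.fun
def hsv(p): return cv2.cvtColor(p["color"],cv2.COLOR_RGB2HSV)
def masks(p):
    H=hsv(p);h,s,v=H[...,0].astype(int),H[...,1],H[...,2]
    green=(h>50)&(h<72)&(s>180)&(v>100)
    return dict(cork=((h>10)&(h<28)&(s>60)&(v>150)).astype(np.uint8)*255,dark=(v<75).astype(np.uint8)*255,
      notgreen=(~green).astype(np.uint8)*255,green=green.astype(np.uint8)*255)
E
python3 - <<'E'
from h import *
a=eyes.capture("scene");b=eyes.capture("top");ps=[a,b];ms=[masks(a),masks(b)]
for n,k,bx,nr,r,z0,z1,x0 in(("cork","cork",55,[(369,196),(174,260)],110,0,12,(470,290)),
  ("knob","dark",11,[(293,229),(292,165)],14,196,218,(650,-28)),
  ("collar","notgreen",16,[(124,288),(408,244)],23,3,15,(475,-326)),
  ("head","notgreen",14,[(118,250),(407,286)],15,3,23,(370,-314))):
    o=[blob(p,m[k],bx,q) for p,m,q in zip(ps,ms,nr)]
    x,res=fit(ps,[c for c,_ in o],r,z0,z1,x0)
    print(n,x.round(1),res.round(2),"area",[round(A) for _,A in o],[round(hullc(p,*x,r,z0,z1)[1]) for p in ps],
      [fit([p],[c],r,z0,z1,x0)[0].round(1) for p,(c,_) in zip(ps,o)])
C=np.hstack([cv2.resize(p["color"][v-40:v+40,u-40:u+40],None,fx=4,fy=4,interpolation=cv2.INTER_NEAREST) for p,u,v in((a,121,270),(b,408,265),)])
cv2.imwrite("pics/c0.png",C[:,:,::-1])
print("down-target delta", delta([650,-28,300]).round(1), [ [round(float(w),2) for w in ctrl.sense()["joints"]]])
E
```

```text
cork [470. 300.] [-0.1   0.56 -0.41  0.69] area [4423, 5690] [4312, 5479] [array([468.3, 301.5]), array([471.7, 299. ])]Traceback (most recent call last):
  File "<stdin>", line 7, in <module>
  File "h.py", line 25, in blob
    c=max(cs,key=cv2.contourArea);h=cv2.convexHull(c);m=cv2.moments(h)
ValueError: max() iterable argument is empty
```

```bash
cat > m.py <<'E'
from h import *
a=eyes.capture("scene");b=eyes.capture("top");ps=[a,b];ms=[masks(a),masks(b)]
for m,p in zip(ms,ps): m["dark"]=(hsv(p)[...,2]<110).astype(np.uint8)*255
print(hsv(a)[222:236,293,2],hsv(b)[158:172,292,2])
for n,k,bx,nr,r,z0,z1,x0 in(
  ("knob","dark",11,[(293,229),(292,165)],14,196,218,(650,-28)),
  ("collar","notgreen",16,[(124,288),(408,244)],23,3,15,(475,-326)),
  ("head","notgreen",14,[(118,250),(407,286)],15,3,23,(370,-314))):
    o=[blob(p,m[k],bx,q) for p,m,q in zip(ps,ms,nr)]
    x,res=fit(ps,[c for c,_ in o],r,z0,z1,x0)
    print(n,x.round(1),res.round(2),"area",[round(A) for _,A in o],[round(hullc(p,*x,r,z0,z1)[1]) for p in ps],
      [fit([p],[c],r,z0,z1,x0)[0].round(1) for p,(c,_) in zip(ps,o)])
C=np.hstack([cv2.resize(p["color"][v-40:v+40,u-40:u+40],None,fx=4,fy=4,interpolation=cv2.INTER_NEAREST) for p,u,v in((a,121,270),(b,408,265),)])
cv2.imwrite("pics/c0.png",C[:,:,::-1])
E
python3 m.py
```

```text
[101 101 102 103 102 104 102 105 104 103  99 104 100 103] [193  98  40  30  29  35  30  33  35  37  33  25  46 111]
knob [653.  -27.9] [-2.31  1.13  1.7  -0.69] area [163, 105] [266, 148] [array([653.2, -28. ]), array([651.9, -28. ])]
collar [ 476.2 -329. ] [0.12 0.55 0.05 0.35] area [1008, 356] [383, 255] [array([ 474.7, -328.8]), array([ 477.1, -328.9])]
head [ 367.4 -313.3] [-0.15  0.18 -0.51  0.15] area [770, 177] [190, 131] [array([ 367. , -312.9]), array([ 367.7, -314.7])]
```

View pics/c0.png

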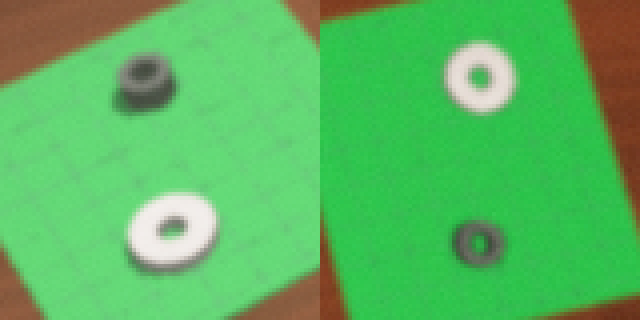

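The crop shows the collar outline centred at about (124,288) in the scene view and (408,244) in the top view. The head is at (117.5,250.5) and (407.8,285.5). The scene camera's exposure varies, so I'll switch to Otsu thresholds.

```bash
cat > m.py <<'E'
from h import *
a=eyes.capture("scene");b=eyes.capture("top");ps=[a,b]
def om(p,ch,q,bx):
    u,v=np.round(q).astype(int);I=cv2.resize(ch[v-bx:v+bx+1,u-bx:u+bx+1],None,fx=6,fy=6,interpolation=cv2.INTER_CUBIC)
    _,M=cv2.threshold(I,0,255,cv2.THRESH_BINARY_INV+cv2.THRESH_OTSU)
    cs,_=cv2.findContours(M,cv2.RETR_EXTERNAL,cv2.CHAIN_APPROX_NONE)
    n=(I.shape[0]/2,)*2
    c=max(cs,key=lambda c:cv2.contourArea(c)-50*max(0,-cv2.pointPolygonTest(c,n,True)));h=cv2.convexHull(c);m=cv2.moments(h)
    return (np.array([m["m10"],m["m01"]])/m["m00"]+.5)/6-.5+[u-bx,v-bx],m["m00"]/36
sat=lambda p:hsv(p)[...,1]; val=lambda p:hsv(p)[...,2]
for n,ch,bx,nr,r,z0,z1,x0 in(
  ("knob",val,11,[(293,229),(292,165)],14,196,218,(650,-28)),
  ("collar",sat,15,[(124,288),(408,244)],23,3,15,(475,-326)),
  ("head",sat,11,[(117.5,250),(407.5,285.5)],15,3,23,(370,-314))):
    o=[om(p,ch(p),q,bx) for p,q in zip(ps,nr)]
    x,res=fit(ps,[c for c,_ in o],r,z0,z1,x0)
    print(n,x.round(1),res.round(2),[c.round(1) for c,_ in o],"area",[round(A) for _,A in o],[round(hullc(p,*x,r,z0,z1)[1]) for p in ps],
      [fit([p],[c],r,z0,z1,x0)[0].round(1) for p,(c,_) in zip(ps,o)])
E
python3 m.py; python3 -c "
from h import *
R=rot();print(delta([652,-28,260]).round(1),R.round(2).tolist())"
```

```text
knob [653.2 -28. ] [-2.27  0.77  1.79 -0.88] [array([292.6, 229.7]), array([291.3, 165. ])] area [220, 120] [266, 148] [array([653.2, -28. ]), array([651.9, -28. ])]
collar [ 476.2 -328.7] [-0.07  0.38 -0.26  0.31] [array([123.8, 287.6]), array([407.5, 244. ])] area [370, 271] [382, 255] [array([ 475.3, -328.3]), array([ 477. , -329.5])]
head [ 367.9 -314.6] [-0.21  0.28 -0.26  0.26] [array([117.1, 249.8]), array([407.4, 285.4])] area [158, 114] [191, 131] [array([ 367.3, -313.9]), array([ 368.6, -315.4])]
[ 619.5   -6.7 -319.7] [[0.93, -0.0, 0.35], [-0.35, -0.0, 0.93], [-0.0, -1.0, -0.0]]
```

```bash
sed -i 's/least_squares(f,x0)/least_squares(f,x0,diff_step=5e-3)/' h.py; python3 m.py; python3 - <<'E'
from h import *
a=eyes.capture("scene");b=eyes.capture("top")
o=[]
for p,q in((a,(369,196)),(b,(174,260))):
    o.append(blob(p,masks(p)["cork"],55,q))
print(fit([a,b],[c for c,_ in o],110,0,12,(470,290)))
E
```

```text
knob [652.4 -23.5] [-0.26 -0.34 -0.17 -0.45] [array([292.6, 229.7]), array([291.3, 165. ])] area [220, 120] [265, 148] [array([653.4, -23.5]), array([651.3, -23.8])]
collar [ 476.2 -328.7] [-0.09  0.36 -0.26  0.33] [array([123.8, 287.6]), array([407.5, 244. ])] area [370, 271] [382, 255] [array([ 475.3, -328.3]), array([ 477. , -329.5])]
head [ 368.  -314.5] [-0.17  0.3  -0.31  0.22] [array([117.1, 249.8]), array([407.4, 285.4])] area [157, 114] [191, 131] [array([ 367.3, -313.9]), array([ 368.5, -315.4])]
(array([470.67124832, 299.87694177]), array([-0.13279166,  0.728525  , -0.33288545,  0.38323058]))
```

```bash
python3 -m crank '[{"dp":[310,-17,-158],"roll":0,"gripper":0},{"dp":[310,-17,-158],"roll":0,"gripper":0},{"dp":[310,-17,-158],"roll":0,"gripper":0},{"dp":[310,-17,-158],"roll":0,"gripper":0},{"dp":[310,-17,-158],"roll":0,"gripper":0},{"dp":[620,-17,-317],"roll":0,"gripper":0},{"dp":[620,-17,-317],"roll":0,"gripper":0},{"dp":[620,-17,-317],"roll":0,"gripper":0},{"dp":[620,-17,-317],"roll":0,"gripper":0},{"dp":[620,-17,-317],"roll":0,"gripper":0}]' 40; python3 -c "
from h import *
print(delta([652.4,-23.5,240]).round(1),rot().round(3).tolist(),ctrl.sense()['joints'])"
```

```text
time_s: 2.43
eef_pos: [466.8, 180.3, 266.6]
ee_rot: [0.696, -0.695, 0.127, -0.128]
force: [0.0, 0.1, 0.1]
grip_width: 0.998
[ 245.8   26.7 -124.6] [[0.935, 0.0, 0.355], [-0.355, 0.0, 0.935], [0.0, -1.0, 0.0]] [ 1.33921931e-01  2.48334834e-01  1.54773756e+00  4.27174442e-05
  1.34504708e+00 -1.07389717e+00]
```

```bash
python3 -m crank '[{"dp":[246,0,-125]},{"dp":[246,0,-125]},{"dp":[246,0,-125]},{"dp":[246,0,-125]},{"dp":[246,0,-125]},{"dp":[246,0,-125]},{"dp":[246,0,-125]},{"dp":[246,0,-125]},{"dp":[246,0,-125]},{"dp":[246,0,-125]}]'; python3 -c "
from h import *
print(delta([652.4,-23.5,213]).round(1),rot().round(3).tolist())"
```

```text
[ 245.8   53.7 -124.6] [[0.935, 0.0, 0.355], [-0.355, 0.0, 0.935], [0.0, -1.0, 0.0]]$[0]: bad value
```

Every row apparently needs all three keys.

```bash
python3 -m crank '[{"dp":[246,0,-125],"roll":0,"gripper":0},{"dp":[246,0,-125],"roll":0,"gripper":0},{"dp":[246,0,-125],"roll":0,"gripper":0},{"dp":[246,0,-125],"roll":0,"gripper":0},{"dp":[246,0,-125],"roll":0,"gripper":0},{"dp":[246,0,-125],"roll":0,"gripper":0},{"dp":[246,0,-125],"roll":0,"gripper":0},{"dp":[246,0,-125],"roll":0,"gripper":0},{"dp":[246,0,-125],"roll":0,"gripper":0},{"dp":[246,0,-125],"roll":0,"gripper":0}]'; python3 -c "
from h import *
print(delta([652.4,-23.5,213]).round(1),rot().round(3).tolist())"
```

```text
time_s: 3.27
eef_pos: [651.1, -21.5, 266.3]
ee_rot: [0.696, -0.695, 0.128, -0.127]
force: [-0.6, -0.4, 0.5]
grip_width: 1.001
[ 1.9 53.3 -1.4] [[0.935, -0.0, 0.355], [-0.355, 0.0, 0.935], [-0.001, -1.0, 0.0]]
```

```bash
python3 -m crank '[{"dp":[1,20,-1],"roll":0,"gripper":0},{"dp":[1,40,-1],"roll":0,"gripper":0},{"dp":[1,53,-1],"roll":0,"gripper":0},{"dp":[1,53,-1],"roll":0,"gripper":0},{"dp":[1,53,-1],"roll":0,"gripper":130},{"dp":[1,53,-1],"roll":0,"gripper":255},{"dp":[1,53,-1],"roll":0,"gripper":255},{"dp":[1,53,-1],"roll":0,"gripper":255},{"dp":[1,53,-1],"roll":0,"gripper":255},{"dp":[1,53,-1],"roll":0,"gripper":255}]' 50;python3 -m crank '[{"dp":[0,0,0],"roll":0,"gripper":255},{"dp":[0,0,0],"roll":0,"gripper":255},{"dp":[0,0,0],"roll":0,"gripper":255},{"dp":[0,0,0],"roll":0,"gripper":255}]'
```

```text
time_s: 4.1
eef_pos: [652.3, -23.2, 214.4]
ee_rot: [0.696, -0.695, 0.127, -0.128]
force: [-0.5, 1.1, 4.6]
grip_width: 0.307
time_s: 4.43
eef_pos: [652.3, -23.2, 214.4]
ee_rot: [0.696, -0.695, 0.127, -0.128]
force: [-0.6, 1.5, 5.6]
grip_width: 0.306
```

```bash
python3 -m crank '[{"dp":[0,-5,0],"roll":0,"gripper":255},{"dp":[0,-12,0],"roll":0,"gripper":255},{"dp":[0,-24,0],"roll":0,"gripper":255},{"dp":[0,-36,0],"roll":0,"gripper":255},{"dp":[0,-48,0],"roll":0,"gripper":255},{"dp":[0,-60,0],"roll":0,"gripper":255},{"dp":[0,-70,0],"roll":0,"gripper":255},{"dp":[0,-70,0],"roll":0,"gripper":255},{"dp":[0,-70,0],"roll":0,"gripper":255}]';python3 -c "
from h import *
a=eyes.capture('scene');save(a,'s1.png')
print(delta([470.7,299.9,285]).round(1),rot().round(3).tolist())"
```

```text
time_s: 5.18
eef_pos: [652.0, -23.4, 283.4]
ee_rot: [-0.695, 0.696, -0.128, 0.128]
force: [-0.6, 0.3, -2.7]
grip_width: 0.312
[-284.1   -2.1  237.9] [[0.935, -0.001, 0.355], [-0.355, 0.0, 0.935], [-0.001, -1.0, -0.0]]
```

View pics/s1.png

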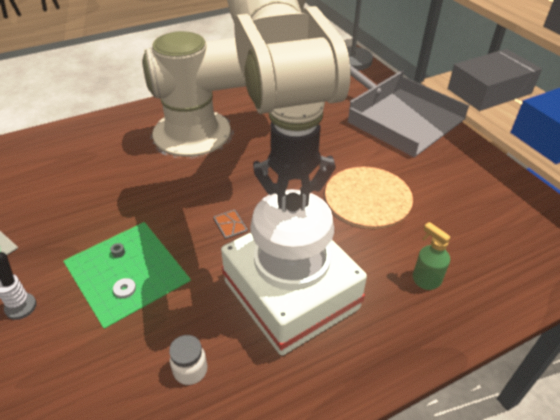

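The lid is held level above the basin at (292,225). Next is the carry to the cork.

```bash
python3 -m crank '[{"dp":[-10,0,8],"roll":0,"gripper":255},{"dp":[-25,0,21],"roll":0,"gripper":255},{"dp":[-43,0,36],"roll":0,"gripper":255},{"dp":[-63,0,53],"roll":0,"gripper":255},{"dp":[-83,0,70],"roll":0,"gripper":255},{"dp":[-103,0,86],"roll":0,"gripper":255},{"dp":[-123,0,103],"roll":0,"gripper":255},{"dp":[-143,0,120],"roll":0,"gripper":255},{"dp":[-163,0,137],"roll":0,"gripper":255},{"dp":[-183,0,154],"roll":0,"gripper":255}]';python3 -m crank '[{"dp":[-20,0,17],"roll":0,"gripper":255},{"dp":[-40,0,34],"roll":0,"gripper":255},{"dp":[-60,0,50],"roll":0,"gripper":255},{"dp":[-77,0,65],"roll":0,"gripper":255},{"dp":[-90,0,76],"roll":0,"gripper":255},{"dp":[-98,0,82],"roll":0,"gripper":255},{"dp":[-101,0,84],"roll":0,"gripper":255},{"dp":[-101,0,84],"roll":0,"gripper":255},{"dp":[-101,0,84],"roll":0,"gripper":255}]';python3 -c "
from h import *
print(delta([470.7,299.9,90.4]).round(1),rot().round(3).tolist())"
```

```text
time_s: 6.07
eef_pos: [534.5, 186.5, 282.4]
ee_rot: [-0.695, 0.696, -0.128, 0.127]
force: [0.2, 0.3, -2.1]
grip_width: 0.309
time_s: 6.82
eef_pos: [471.3, 299.3, 283.1]
ee_rot: [-0.695, 0.696, -0.128, 0.128]
force: [1.0, -0.2, -2.9]
grip_width: 0.309
[ -0.8 192.7   0.4] [[0.935, -0.0, 0.355], [-0.355, -0.0, 0.935], [-0.0, -1.0, -0.001]]
```

```bash
python3 -m crank '[{"dp":[-1,15,0],"roll":0,"gripper":255},{"dp":[-1,40,0],"roll":0,"gripper":255},{"dp":[-1,65,0],"roll":0,"gripper":255},{"dp":[-1,90,0],"roll":0,"gripper":255},{"dp":[-1,115,0],"roll":0,"gripper":255},{"dp":[-1,140,0],"roll":0,"gripper":255},{"dp":[-1,160,0],"roll":0,"gripper":255},{"dp":[-1,175,0],"roll":0,"gripper":255},{"dp":[-1,183,0],"roll":0,"gripper":255},{"dp":[-1,184,0],"roll":0,"gripper":255}]';python3 -m crank '[{"dp":[0,2,0],"roll":0,"gripper":255},{"dp":[0,4,0],"roll":0,"gripper":255},{"dp":[0,5,0],"roll":0,"gripper":255},{"dp":[0,5,0],"roll":0,"gripper":255}]'
```

```text
time_s: 7.65
eef_pos: [469.9, 299.4, 98.0]
ee_rot: [-0.695, 0.696, -0.129, 0.127]
force: [-0.3, -0.0, -1.8]
grip_width: 0.314
time_s: 7.98
eef_pos: [470.2, 300.4, 94.8]
ee_rot: [0.696, -0.695, 0.127, -0.128]
force: [-0.4, 0.3, -3.1]
grip_width: 0.31
```

```bash
python3 -m crank '[{"dp":[0,1,0],"roll":0,"gripper":255},{"dp":[0,2,0],"roll":0,"gripper":255},{"dp":[0,2,0],"roll":0,"gripper":255}]'
```

```text
time_s: 8.23
eef_pos: [470.0, 300.3, 92.4]
ee_rot: [-0.696, 0.696, -0.128, 0.128]
force: [-0.7, 0.3, -2.2]
grip_width: 0.307
```

```bash
python3 -m crank '[{"dp":[0,1,0],"roll":0,"gripper":255},{"dp":[0,1.5,0],"roll":0,"gripper":255},{"dp":[0,1.5,0],"roll":0,"gripper":255}]';python3 -m crank '[{"dp":[0,0.5,0],"roll":0,"gripper":255},{"dp":[0,1,0],"roll":0,"gripper":255},{"dp":[0,1,0],"roll":0,"gripper":255}]'
```

```text
time_s: 8.48
eef_pos: [469.9, 300.3, 90.8]
ee_rot: [-0.695, 0.696, -0.128, 0.127]
force: [0.2, -0.2, -2.4]
grip_width: 0.312
time_s: 8.73
eef_pos: [470.0, 300.3, 90.4]
ee_rot: [0.696, -0.696, 0.127, -0.128]
force: [-2.4, -1.9, 4.7]
grip_width: 0.311
```

Contact was made at 90.4 mm, as predicted. I'll release slowly and go straight up.

```bash
python3 -m crank '[{"dp":[0,0,0],"roll":0,"gripper":160},{"dp":[0,0,0],"roll":0,"gripper":140},{"dp":[0,0,0],"roll":0,"gripper":120},{"dp":[0,0,0],"roll":0,"gripper":80},{"dp":[0,0,0],"roll":0,"gripper":40},{"dp":[0,0,0],"roll":0,"gripper":0},{"dp":[0,0,0],"roll":0,"gripper":0},{"dp":[0,-10,0],"roll":0,"gripper":0},{"dp":[0,-30,0],"roll":0,"gripper":0},{"dp":[0,-60,0],"roll":0,"gripper":0}]';python3 -m crank '[{"dp":[0,-40,0],"roll":0,"gripper":0},{"dp":[0,-80,0],"roll":0,"gripper":0},{"dp":[0,-110,0],"roll":0,"gripper":0},{"dp":[0,-110,0],"roll":0,"gripper":0}]'; python3 -c "
from h import *
print(delta([476.2,-328.7,260]).round(1),rot().round(3).tolist())
b=eyes.capture('top');save(b,'t1.png')"
```

```text
time_s: 9.57
eef_pos: [469.0, 299.9, 149.4]
ee_rot: [-0.695, 0.696, -0.129, 0.126]
force: [-0.1, -0.3, 1.0]
grip_width: 0.998
time_s: 9.9
eef_pos: [471.5, 301.0, 267.4]
ee_rot: [0.698, -0.693, 0.124, -0.131]
force: [0.2, -0.1, 0.4]
grip_width: 1.0
[ 227.7    4.8 -587.2] [[0.935, 0.011, 0.355], [-0.355, 0.004, 0.935], [0.009, -1.0, 0.008]]
```

View pics/t1.png

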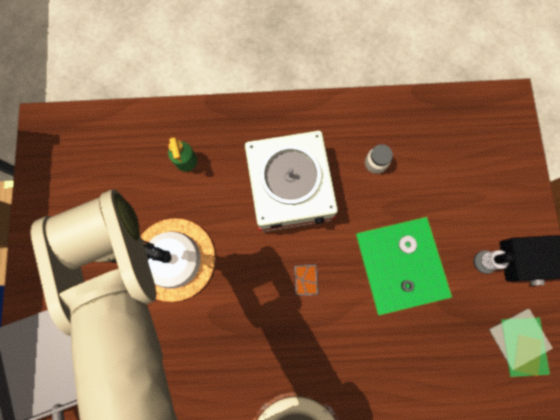

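The lid sits centred on the cork at (174,258), and the spindle now shows at (292,176). While the arm is clear I'll crop both views to locate it.

```bash
python3 - <<'E'
from h import *
a=eyes.capture('scene');b=eyes.capture('top')
C=[]
for p,u,v in((a,292,260),(b,292,176)):
    C.append(cv2.resize(p["color"][v-40:v+40,u-40:u+40],None,fx=5,fy=5,interpolation=cv2.INTER_CUBIC))
    for l in("spindle_seat","spindle_tip"):
        for d in models.spot_point(p,l)[:1]: print(l,round(d["confidence"],2),np.round(d["centre"],1),back(p,d["centre"],130 if 'seat' in l else 172).round(1))
    print("pred tip/seat",proj(p,[652,-23.5,172]).round(1),proj(p,[652,-23.5,130]).round(1))
cv2.imwrite("pics/c1.png",np.hstack(C)[:,:,::-1])
E
```

```text
spindle_seat 0.7 [290.1 258.1] [653.7 -27.  130. ]
spindle_tip 0.94 [291.6 240.9] [649.  -22.2 172. ]
pred tip/seat [291.8 242.2] [291.3 256.8]
spindle_seat 0.96 [288.1 175.4] [649.7 -17.5 130. ]
spindle_tip 0.58 [288.3 171.4] [647.2 -17.2 172. ]
pred tip/seat [290.8 169.3] [290.5 174.4]
```

View pics/c1.png

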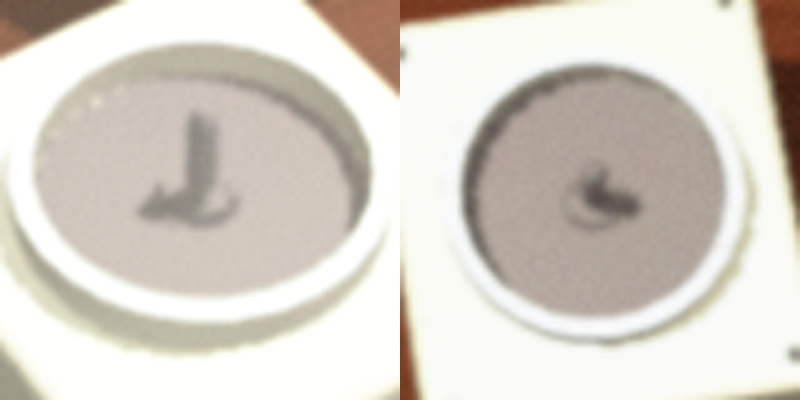

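The spindle tip is at about (292,242) in the scene view and (291.2,168.2) in the top view, which matches the prediction from the knob. Next I'll fit the basin's inner rim for a better centre estimate.

```bash
python3 - <<'E'
from h import *
a=eyes.capture('scene');b=eyes.capture('top')
for th in(0,-15,15):
  cs=[];A=[]
  for p in(a,b):
    g=cv2.cvtColor(p["color"],cv2.COLOR_RGB2GRAY); c0=np.round(proj(p,[652,-23.5,142])).astype(int); bx=34 if p is b else 40
    t=np.linspace(0,2*np.pi,60);poly=np.array([proj(p,[652+71*np.cos(q),-23.5+71*np.sin(q),142]) for q in t])
    K=np.zeros_like(g);cv2.fillPoly(K,[np.round(poly).astype(int)],255)
    T,_=cv2.threshold(g[K>0].reshape(-1,1),0,255,cv2.THRESH_OTSU)
    T=(T+np.percentile(g[K>0],97))/2+th if True else T
    M=((g<T)&(K>0)).astype(np.uint8)*255
    c,ar=blob(p,M,60,c0);cs.append(c);A.append(ar)
  for ps,c in(([a,b],cs),([a],cs[:1]),([b],cs[1:])):
    x,r=fit(ps,c,66,142,142.01,(650,-24));print(th,x.round(1),r.round(2))
  print([round(v) for v in A],[round(hullc(p,652,-23.5,66,142,142.01)[1]) for p in(a,b)])
E
```

```text
0 [651.2 -21.9] [-0.16  0.03 -0.2  -0.07]
0 [651.3 -21.6] [ 0. -0.]
0 [651.  -22.4] [0. 0.]
[2822, 2228] [2864, 2195]
-15 [651.4 -21.6] [-0.14  0.01 -0.16 -0.07]
-15 [651.5 -21.4] [-0.  0.]
-15 [651.2 -22. ] [ 0. -0.]
[2726, 2171] [2864, 2195]
15 [651.4 -22.1] [-0.11 -0.05 -0.1  -0.1 ]
15 [651.6 -21.9] [-0.  0.]
15 [651.1 -22.3] [ 0. -0.]
[2929, 2299] [2864, 2195]
```

```bash
python3 -m crank '[{"dp":[110,0,-290],"roll":0,"gripper":0},{"dp":[110,0,-290],"roll":0,"gripper":0},{"dp":[110,0,-290],"roll":0,"gripper":0},{"dp":[110,0,-290],"roll":0,"gripper":0},{"dp":[110,0,-290],"roll":0,"gripper":0},{"dp":[110,0,-290],"roll":0,"gripper":0},{"dp":[110,0,-290],"roll":0,"gripper":0},{"dp":[110,0,-290],"roll":0,"gripper":0},{"dp":[110,0,-290],"roll":0,"gripper":0},{"dp":[110,0,-290],"roll":0,"gripper":0}]'; python3 -c "
from h import *
print(delta([476.2,-328.7,260]).round(1),rot().round(3).tolist(),ctrl.sense()['joints'])"
```

```text
time_s: 11.18
eef_pos: [469.8, -10.5, 259.6]
ee_rot: [0.695, -0.695, 0.129, -0.128]
force: [-0.1, 0.9, -0.7]
grip_width: 0.998
[ 119.5   -0.5 -295. ] [[0.934, -0.001, 0.357], [-0.357, 0.0, 0.934], [-0.001, -1.0, 0.0]] [-2.72449382e-01  1.86275562e-01  1.64401226e+00  2.40102250e-04
  1.31194325e+00 -1.47839263e+00]
```

```bash
python3 -m crank '[{"dp":[119,0,-295],"roll":0,"gripper":0},{"dp":[119,0,-295],"roll":0,"gripper":0},{"dp":[119,0,-295],"roll":0,"gripper":0},{"dp":[119,0,-295],"roll":0,"gripper":0},{"dp":[119,0,-295],"roll":0,"gripper":0},{"dp":[119,0,-295],"roll":0,"gripper":0},{"dp":[119,0,-295],"roll":0,"gripper":0},{"dp":[119,0,-295],"roll":0,"gripper":0},{"dp":[119,0,-295],"roll":0,"gripper":0},{"dp":[119,0,-295],"roll":0,"gripper":0}]'; python3 -c "
from h import *
print(delta([476.2,-328.7,30]).round(1),rot().round(3).tolist())"
```

```text
time_s: 12.02
eef_pos: [476.9, -327.7, 259.1]
ee_rot: [0.696, -0.695, 0.128, -0.127]
force: [0.6, 0.2, 0.5]
grip_width: 1.001
[-1.000e-01  2.291e+02 -1.400e+00] [[0.935, -0.001, 0.355], [-0.355, 0.001, 0.935], [-0.001, -1.0, 0.001]]
```

```bash
python3 -m crank '[{"dp":[0,35,-1],"roll":0,"gripper":0},{"dp":[0,75,-1],"roll":0,"gripper":0},{"dp":[0,115,-1],"roll":0,"gripper":0},{"dp":[0,150,-1],"roll":0,"gripper":0},{"dp":[0,180,-1],"roll":0,"gripper":0},{"dp":[0,205,-1],"roll":0,"gripper":0},{"dp":[0,220,-1],"roll":0,"gripper":0},{"dp":[0,228,-1],"roll":0,"gripper":0},{"dp":[0,230,-1],"roll":0,"gripper":0},{"dp":[0,231,-1],"roll":0,"gripper":0}]';python3 -m crank '[{"dp":[0,0,0],"roll":0,"gripper":60},{"dp":[0,0,0],"roll":0,"gripper":100},{"dp":[0,0,0],"roll":0,"gripper":140},{"dp":[0,0,0],"roll":0,"gripper":180},{"dp":[0,0,0],"roll":0,"gripper":255},{"dp":[0,0,0],"roll":0,"gripper":255},{"dp":[0,0,0],"roll":0,"gripper":255},{"dp":[0,0,0],"roll":0,"gripper":255}]' 40
```

```text
time_s: 12.85
eef_pos: [476.8, -328.0, 29.5]
ee_rot: [-0.695, 0.696, -0.127, 0.127]
force: [0.2, -0.0, -0.7]
grip_width: 1.005
time_s: 13.52
eef_pos: [476.5, -329.1, 30.3]
ee_rot: [-0.695, 0.696, -0.127, 0.128]
force: [-1.1, 2.6, 8.2]
grip_width: 0.508
```

```bash
python3 -m crank '[{"dp":[0,-10,0],"roll":0,"gripper":255},{"dp":[0,-30,0],"roll":0,"gripper":255},{"dp":[0,-60,0],"roll":0,"gripper":255},{"dp":[0,-90,0],"roll":0,"gripper":255},{"dp":[0,-120,0],"roll":0,"gripper":255},{"dp":[0,-150,0],"roll":0,"gripper":255},{"dp":[0,-180,0],"roll":0,"gripper":255},{"dp":[0,-205,0],"roll":0,"gripper":255},{"dp":[0,-215,0],"roll":0,"gripper":255},{"dp":[0,-215,0],"roll":0,"gripper":255}]'; python3 -c "
from h import *
print(delta([651.3,-22,245]).round(1),rot().round(3).tolist())"
```

```text
time_s: 14.35
eef_pos: [476.5, -329.2, 246.4]
ee_rot: [-0.695, 0.696, -0.126, 0.129]
force: [0.2, -0.4, -0.9]
grip_width: 0.509
[ 54.3   0.9 349.3] [[0.935, 0.003, 0.355], [-0.355, -0.003, 0.935], [0.004, -1.0, -0.002]]
```

```bash
python3 -m crank '[{"dp":[2,0,12],"roll":0,"gripper":255},{"dp":[6,0,38],"roll":0,"gripper":255},{"dp":[11,0,70],"roll":0,"gripper":255},{"dp":[16,0,105],"roll":0,"gripper":255},{"dp":[22,0,140],"roll":0,"gripper":255},{"dp":[27,0,175],"roll":0,"gripper":255},{"dp":[33,0,210],"roll":0,"gripper":255},{"dp":[38,0,245],"roll":0,"gripper":255},{"dp":[43,0,275],"roll":0,"gripper":255},{"dp":[47,0,303],"roll":0,"gripper":255}]'; python3 -m crank '[{"dp":[4,0,24],"roll":0,"gripper":255},{"dp":[6,0,39],"roll":0,"gripper":255},{"dp":[7,0,46],"roll":0,"gripper":255},{"dp":[7,0,46],"roll":0,"gripper":255},{"dp":[7,0,46],"roll":0,"gripper":255},{"dp":[7,0,46],"roll":0,"gripper":255}]'; python3 -c "
from h import *
print(delta([651.3,-22,245]).round(1),rot().round(3).tolist())
a=eyes.capture('scene');b=eyes.capture('top')
X=np.array(ctrl.sense()['eef_pos'])
for p in(a,b):
    print(proj(p,X-[0,0,21]).round(1),[(round(d['confidence'],2),np.round(d['extent'],1)) for d in models.spot_in(p,'collar')[:2]])
u,v=np.round(proj(a,X-[0,0,35])).astype(int)
save(a,'c2.png',(u-50,v-50,u+50,v+50),6)"
```

```text
time_s: 15.18
eef_pos: [627.8, -59.1, 241.3]
ee_rot: [0.696, -0.695, 0.129, -0.126]
force: [0.8, -1.3, -1.2]
grip_width: 0.506
time_s: 15.68
eef_pos: [650.0, -22.5, 243.3]
ee_rot: [-0.695, 0.696, -0.128, 0.128]
force: [-0.6, 0.2, -0.9]
grip_width: 0.502
[ 1.  -1.7  0.9] [[0.935, -0.001, 0.356], [-0.356, 0.0, 0.935], [-0.001, -1.0, -0.0]]
[292.3 222.4] [(0.66, array([293. , 223.2,  22.3,  20.7])), (0.4, array([116.3, 250.8,  14.3,  11.3]))]
[291.  163.4] []
```

View pics/c2.png

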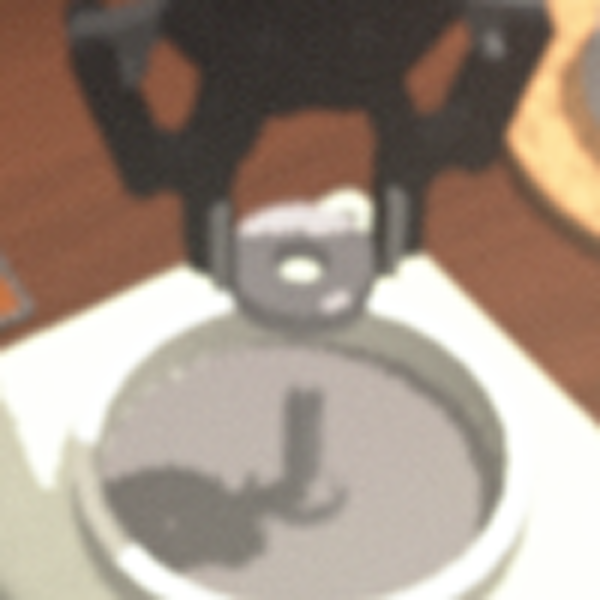

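The collar is held level about 45 mm above the tip. Its bore is at crop (299,268) against the spindle axis at about 302, so roughly 1 mm of correction is needed, matching the numeric delta. Descending now.

```bash
python3 -m crank '[{"dp":[1,10,1],"roll":0,"gripper":255},{"dp":[1,22,1],"roll":0,"gripper":255},{"dp":[1,32,1],"roll":0,"gripper":255},{"dp":[1,38,1],"roll":0,"gripper":255},{"dp":[1,40,1],"roll":0,"gripper":255},{"dp":[1,40,1],"roll":0,"gripper":255}]'; python3 -m crank '[{"dp":[0,3,0],"roll":0,"gripper":255},{"dp":[0,6,0],"roll":0,"gripper":255},{"dp":[0,9,0],"roll":0,"gripper":255},{"dp":[0,9,0],"roll":0,"gripper":255}]';python3 -c "
from h import *
print(delta([651.3,-22,157.3]).round(1))"
```

```text
time_s: 16.38
eef_pos: [651.6, -21.1, 203.3]
ee_rot: [0.696, -0.695, 0.128, -0.127]
force: [0.4, 0.3, -1.2]
grip_width: 0.501
time_s: 16.72
eef_pos: [651.6, -21.1, 194.3]
ee_rot: [0.696, -0.695, 0.128, -0.127]
force: [-0.2, 0.3, -1.8]
grip_width: 0.505
[ 0.1 37.  -1. ]
```

```bash
python3 -m crank '[{"dp":[0,2,-0.5],"roll":0,"gripper":255},{"dp":[0,4,-0.5],"roll":0,"gripper":255},{"dp":[0,6,-0.5],"roll":0,"gripper":255},{"dp":[0,8,-0.5],"roll":0,"gripper":255},{"dp":[0,8,-0.5],"roll":0,"gripper":255}]';python3 -m crank '[{"dp":[0,2,0],"roll":0,"gripper":255},{"dp":[0,4,0],"roll":0,"gripper":255},{"dp":[0,6,0],"roll":0,"gripper":255},{"dp":[0,8,0],"roll":0,"gripper":255},{"dp":[0,8,0],"roll":0,"gripper":255}]'
```

```text
time_s: 17.13
eef_pos: [651.4, -21.5, 186.3]
ee_rot: [0.696, -0.696, 0.128, -0.127]
force: [-0.3, 0.5, -1.7]
grip_width: 0.503
time_s: 17.55
eef_pos: [651.4, -21.5, 178.3]
ee_rot: [-0.696, 0.696, -0.128, 0.127]
force: [0.1, 0.2, -1.2]
grip_width: 0.506
```

No side forces at all, so I'll continue to the seat, predicted at a TCP z of about 157.

```bash
python3 -m crank '[{"dp":[0,3,0],"roll":0,"gripper":255},{"dp":[0,6,0],"roll":0,"gripper":255},{"dp":[0,9,0],"roll":0,"gripper":255},{"dp":[0,12,0],"roll":0,"gripper":255},{"dp":[0,15,0],"roll":0,"gripper":255},{"dp":[0,17,0],"roll":0,"gripper":255},{"dp":[0,17,0],"roll":0,"gripper":255}]';python3 -m crank '[{"dp":[0,1,0],"roll":0,"gripper":255},{"dp":[0,2,0],"roll":0,"gripper":255},{"dp":[0,3,0],"roll":0,"gripper":255},{"dp":[0,3,0],"roll":0,"gripper":255}]'
```

```text
time_s: 18.13
eef_pos: [651.4, -21.5, 161.2]
ee_rot: [0.696, -0.695, 0.128, -0.127]
force: [0.9, -1.0, -0.4]
grip_width: 0.502
time_s: 18.47
eef_pos: [651.5, -21.6, 158.7]
ee_rot: [-0.696, 0.696, -0.128, 0.127]
force: [-0.3, -0.5, -1.6]
grip_width: 0.504
```

```bash
python3 -m crank '[{"dp":[0,1,0],"roll":0,"gripper":255},{"dp":[0,2,0],"roll":0,"gripper":255},{"dp":[0,2,0],"roll":0,"gripper":255}]';python3 -m crank '[{"dp":[0,0.5,0],"roll":0,"gripper":255},{"dp":[0,1,0],"roll":0,"gripper":255},{"dp":[0,1,0],"roll":0,"gripper":255}]'
```

```text
time_s: 18.72
eef_pos: [651.7, -21.6, 157.4]
ee_rot: [-0.695, 0.696, -0.127, 0.128]
force: [-1.5, -0.3, 1.9]
grip_width: 0.508
time_s: 18.97
eef_pos: [651.7, -21.6, 157.3]
ee_rot: [-0.695, 0.696, -0.127, 0.128]
force: [-6.1, 0.2, 9.1]
grip_width: 0.505
```

Seated at exactly the predicted height. I'll open partway (basin clearance) and retreat.

```bash
python3 -m crank '[{"dp":[0,-0.5,0],"roll":0,"gripper":120},{"dp":[0,-1,0],"roll":0,"gripper":105},{"dp":[0,-1,0],"roll":0,"gripper":85},{"dp":[0,-1,0],"roll":0,"gripper":75},{"dp":[0,-1,0],"roll":0,"gripper":75},{"dp":[0,-1,0],"roll":0,"gripper":75},{"dp":[0,-10,0],"roll":0,"gripper":75},{"dp":[0,-30,0],"roll":0,"gripper":75},{"dp":[0,-60,0],"roll":0,"gripper":0},{"dp":[0,-95,0],"roll":0,"gripper":0}]';python3 -c "
from h import *
print(ctrl.sense()['eef_pos'],delta([368,-314.5,250]).round(1))"
```

```text
time_s: 19.8
eef_pos: [651.0, -21.4, 251.3]
ee_rot: [0.696, -0.695, 0.129, -0.127]
force: [0.7, -0.2, 0.5]
grip_width: 0.957
[650.99453002 -21.42913642 251.33155661] [-160.6    1.9 -374.4]
```

```bash
python3 -m crank '[{"dp":[-161,1,-374],"roll":0,"gripper":0},{"dp":[-161,1,-374],"roll":0,"gripper":0},{"dp":[-161,1,-374],"roll":0,"gripper":0},{"dp":[-161,1,-374],"roll":0,"gripper":0},{"dp":[-161,1,-374],"roll":0,"gripper":0},{"dp":[-161,1,-374],"roll":0,"gripper":0},{"dp":[-161,1,-374],"roll":0,"gripper":0},{"dp":[-161,1,-374],"roll":0,"gripper":0},{"dp":[-161,1,-374],"roll":0,"gripper":0},{"dp":[-161,1,-374],"roll":0,"gripper":0}]';python3 -m crank '[{"dp":[0,0,0],"roll":0,"gripper":0}]'; python3 -c "
from h import *
print(delta([368,-314.5,34]).round(1),rot().round(3).tolist())
a=eyes.capture('scene');b=eyes.capture('top');C=[]
for p in(a,b):
    u,v=np.round(proj(p,[651.3,-22,140])).astype(int);C.append(cv2.resize(p['color'][v-40:v+40,u-40:u+40],None,fx=5,fy=5,interpolation=cv2.INTER_CUBIC))
cv2.imwrite('pics/c3.png',np.hstack(C)[:,:,::-1])"
```

```text
time_s: 20.63
eef_pos: [366.3, -315.8, 250.8]
ee_rot: [-0.695, 0.696, -0.128, 0.128]
force: [-0.0, -0.4, -0.3]
grip_width: 1.003
time_s: 20.72
eef_pos: [365.2, -317.5, 250.7]
ee_rot: [-0.695, 0.696, -0.129, 0.129]
force: [0.3, 0.4, -0.5]
grip_width: 0.999
[  1.4 216.7   4.2] [[0.933, -0.0, 0.36], [-0.36, -0.002, 0.933], [0.0, -1.0, -0.002]]
```

View pics/c3.png

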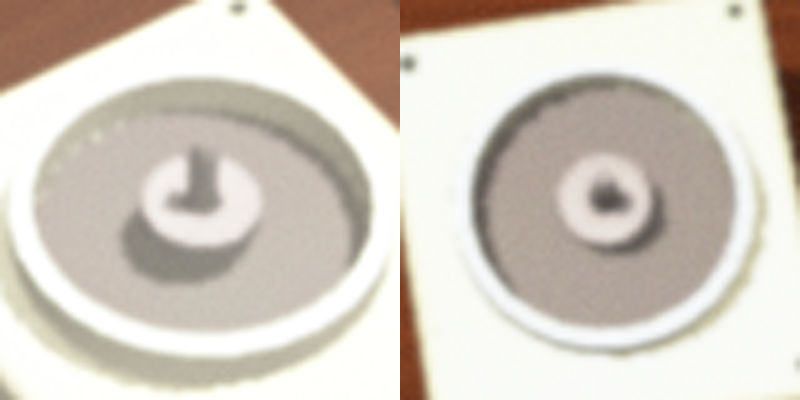

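The collar is home, flat on the shoulder with the spindle through it (scene crop 203,200; top crop 603,198). Next is the head.

```bash
python3 -m crank '[{"dp":[0,20,0],"roll":0,"gripper":0},{"dp":[0,50,0],"roll":0,"gripper":0},{"dp":[0,85,0],"roll":0,"gripper":0},{"dp":[0,115,0],"roll":0,"gripper":0},{"dp":[0,140,0],"roll":0,"gripper":0},{"dp":[0,160,0],"roll":0,"gripper":0},{"dp":[0,165,0],"roll":0,"gripper":0},{"dp":[0,165,0],"roll":0,"gripper":0},{"dp":[0,165,0],"roll":0,"gripper":0}]'; python3 -c "
from h import *
print(delta([368,-314.5,31]).round(1),rot().round(3).tolist())"
```

```text
time_s: 21.57
eef_pos: [369.2, -314.1, 85.9]
ee_rot: [-0.695, 0.696, -0.127, 0.128]
force: [-0.1, 0.5, 0.1]
grip_width: 0.999
[-1.  54.9 -0.8] [[0.935, 0.001, 0.354], [-0.354, -0.001, 0.935], [0.001, -1.0, -0.001]]
```

```bash
python3 -m crank '[{"dp":[-1,15,-1],"roll":0,"gripper":0},{"dp":[-1,32,-1],"roll":0,"gripper":0},{"dp":[-1,46,-1],"roll":0,"gripper":0},{"dp":[-1,53,-1],"roll":0,"gripper":60},{"dp":[-1,55,-1],"roll":0,"gripper":110},{"dp":[-1,55,-1],"roll":0,"gripper":150},{"dp":[-1,55,-1],"roll":0,"gripper":190},{"dp":[-1,55,-1],"roll":0,"gripper":255},{"dp":[-1,55,-1],"roll":0,"gripper":255},{"dp":[-1,55,-1],"roll":0,"gripper":255}]' 40; python3 -m crank '[{"dp":[0,0,0],"roll":0,"gripper":255},{"dp":[0,0,0],"roll":0,"gripper":255},{"dp":[0,0,0],"roll":0,"gripper":255}]'
```

```text
time_s: 22.4
eef_pos: [367.5, -315.2, 31.2]
ee_rot: [-0.695, 0.696, -0.127, 0.128]
force: [-0.5, 0.7, 6.6]
grip_width: 0.331
time_s: 22.65
eef_pos: [367.5, -315.1, 31.2]
ee_rot: [-0.695, 0.696, -0.127, 0.128]
force: [-0.7, 1.9, 5.6]
grip_width: 0.338
```

```bash
python3 -m crank '[{"dp":[0,-10,0],"roll":0,"gripper":255},{"dp":[0,-30,0],"roll":0,"gripper":255},{"dp":[0,-60,0],"roll":0,"gripper":255},{"dp":[0,-90,0],"roll":0,"gripper":255},{"dp":[0,-120,0],"roll":0,"gripper":255},{"dp":[0,-150,0],"roll":0,"gripper":255},{"dp":[0,-180,0],"roll":0,"gripper":255},{"dp":[0,-205,0],"roll":0,"gripper":255},{"dp":[0,-215,0],"roll":0,"gripper":255},{"dp":[0,-215,0],"roll":0,"gripper":255}]'; python3 -c "
from h import *
print(delta([651.3,-22,247]).round(1),rot().round(3).tolist())"
```

```text
time_s: 23.48
eef_pos: [367.4, -315.1, 247.3]
ee_rot: [-0.694, 0.697, -0.126, 0.129]
force: [0.8, 0.2, -0.6]
grip_width: 0.335
[161.4  -0.  374.8] [[0.935, 0.003, 0.355], [-0.355, -0.004, 0.935], [0.004, -1.0, -0.003]]
```

```bash
python3 -m crank '[{"dp":[5,0,12],"roll":0,"gripper":255},{"dp":[16,0,38],"roll":0,"gripper":255},{"dp":[29,0,68],"roll":0,"gripper":255},{"dp":[43,0,100],"roll":0,"gripper":255},{"dp":[57,0,132],"roll":0,"gripper":255},{"dp":[71,0,164],"roll":0,"gripper":255},{"dp":[85,0,196],"roll":0,"gripper":255},{"dp":[98,0,228],"roll":0,"gripper":255},{"dp":[112,0,260],"roll":0,"gripper":255},{"dp":[125,0,290],"roll":0,"gripper":255}]'; python3 -m crank '[{"dp":[13,0,30],"roll":0,"gripper":255},{"dp":[24,0,56],"roll":0,"gripper":255},{"dp":[32,0,75],"roll":0,"gripper":255},{"dp":[36,0,84],"roll":0,"gripper":255},{"dp":[36,0,84],"roll":0,"gripper":255},{"dp":[36,0,84],"roll":0,"gripper":255},{"dp":[36,0,84],"roll":0,"gripper":255}]'; python3 -c "
from h import *
print(delta([651.3,-22,205]).round(1),rot().round(3).tolist())
a=eyes.capture('scene')
X=np.array(ctrl.sense()['eef_pos'])
u,v=np.round(proj(a,X-[0,0,35])).astype(int);print(u,v)
save(a,'c4.png',(u-50,v-50,u+50,v+50),6)"
```

```text
time_s: 24.32
eef_pos: [587.4, -86.0, 242.8]
ee_rot: [0.696, -0.695, 0.129, -0.126]
force: [0.0, -0.3, -0.1]
grip_width: 0.331
time_s: 24.9
eef_pos: [649.7, -22.8, 243.9]
ee_rot: [-0.695, 0.696, -0.128, 0.127]
force: [0.2, -0.1, 0.2]
grip_width: 0.334
[ 1.3 38.9  1.3] [[0.935, -0.002, 0.356], [-0.356, 0.0, 0.935], [-0.002, -1.0, -0.0]]
292 227
```

View pics/c4.png

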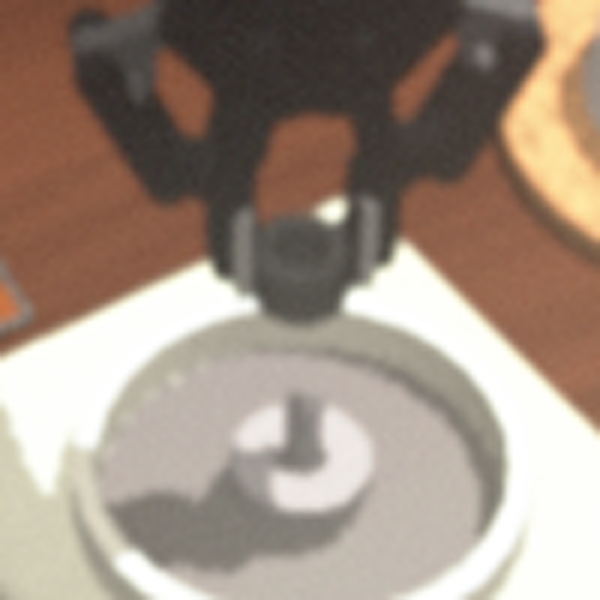

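The head is held upright over the spindle, at crop column 300 against 303 for the axis. I'll apply the same 1 mm or so correction and descend.

```bash
python3 -m crank '[{"dp":[1,10,1],"roll":0,"gripper":255},{"dp":[1,22,1],"roll":0,"gripper":255},{"dp":[1,32,1],"roll":0,"gripper":255},{"dp":[1,38,1],"roll":0,"gripper":255},{"dp":[1,40,1],"roll":0,"gripper":255},{"dp":[1,40,1],"roll":0,"gripper":255}]'; python3 -m crank '[{"dp":[0,3,0],"roll":0,"gripper":255},{"dp":[0,6,0],"roll":0,"gripper":255},{"dp":[0,9,0],"roll":0,"gripper":255},{"dp":[0,9,0],"roll":0,"gripper":255}]'
```

```text
time_s: 25.45
eef_pos: [651.4, -21.7, 204.3]
ee_rot: [0.696, -0.695, 0.128, -0.127]
force: [0.3, -0.1, -0.6]
grip_width: 0.336
time_s: 25.78
eef_pos: [651.4, -21.5, 195.3]
ee_rot: [0.696, -0.695, 0.128, -0.127]
force: [0.5, 0.2, -1.8]
grip_width: 0.332
```

```bash
python3 -m crank '[{"dp":[0,2,0],"roll":0,"gripper":255},{"dp":[0,4,0],"roll":0,"gripper":255},{"dp":[0,6,0],"roll":0,"gripper":255},{"dp":[0,8,0],"roll":0,"gripper":255},{"dp":[0,8,0],"roll":0,"gripper":255}]';python3 -m crank '[{"dp":[0,3,0],"roll":0,"gripper":255},{"dp":[0,6,0],"roll":0,"gripper":255},{"dp":[0,9,0],"roll":0,"gripper":255},{"dp":[0,12,0],"roll":0,"gripper":255},{"dp":[0,14,0],"roll":0,"gripper":255},{"dp":[0,14,0],"roll":0,"gripper":255}]'
```

```text
time_s: 26.2
eef_pos: [651.4, -21.6, 187.3]
ee_rot: [0.696, -0.695, 0.128, -0.127]
force: [0.7, 0.1, -0.8]
grip_width: 0.335
time_s: 26.7
eef_pos: [651.4, -21.5, 173.2]
ee_rot: [0.696, -0.695, 0.128, -0.127]
force: [0.5, 0.3, -1.4]
grip_width: 0.333
```

```bash
python3 -m crank '[{"dp":[0,1,0],"roll":0,"gripper":255},{"dp":[0,1.5,0],"roll":0,"gripper":255},{"dp":[0,1.5,0],"roll":0,"gripper":255}]'
```

```text
time_s: 26.95
eef_pos: [651.6, -21.6, 172.4]
ee_rot: [0.696, -0.695, 0.128, -0.128]
force: [0.2, -0.4, -1.2]
grip_width: 0.334
```

```bash
python3 -m crank '[{"dp":[0,0.7,0],"roll":0,"gripper":255},{"dp":[0,1.3,0],"roll":0,"gripper":255},{"dp":[0,1.3,0],"roll":0,"gripper":255}]';python3 -m crank '[{"dp":[0,0.5,0],"roll":0,"gripper":255},{"dp":[0,1,0],"roll":0,"gripper":255},{"dp":[0,1,0],"roll":0,"gripper":255}]'
```

```text
time_s: 27.2
eef_pos: [651.6, -21.5, 171.0]
ee_rot: [-0.696, 0.696, -0.128, 0.128]
force: [0.3, -0.3, -0.9]
grip_width: 0.336
time_s: 27.45
eef_pos: [651.6, -21.6, 170.3]
ee_rot: [-0.695, 0.696, -0.127, 0.128]
force: [0.3, -0.0, 1.3]
grip_width: 0.336
```

```bash
python3 -m crank '[{"dp":[0,0.7,0],"roll":0,"gripper":255},{"dp":[0,0.7,0],"roll":0,"gripper":255},{"dp":[0,0.7,0],"roll":0,"gripper":255}]';python3 -m crank '[{"dp":[0,-0.5,0],"roll":0,"gripper":165},{"dp":[0,-0.7,0],"roll":0,"gripper":150},{"dp":[0,-0.7,0],"roll":0,"gripper":120},{"dp":[0,-0.7,0],"roll":0,"gripper":90},{"dp":[0,-0.7,0],"roll":0,"gripper":60},{"dp":[0,-0.7,0],"roll":0,"gripper":60},{"dp":[0,-10,0],"roll":0,"gripper":60},{"dp":[0,-30,0],"roll":0,"gripper":60},{"dp":[0,-60,0],"roll":0,"gripper":60},{"dp":[0,-95,0],"roll":0,"gripper":60}]';python3 -m crank '[{"dp":[-40,-10,-10],"roll":0,"gripper":60},{"dp":[-80,-20,-20],"roll":0,"gripper":60},{"dp":[-120,-20,-40],"roll":0,"gripper":60},{"dp":[-160,-20,-60],"roll":0,"gripper":60},{"dp":[-200,-20,-70],"roll":0,"gripper":60},{"dp":[-230,-20,-80],"roll":0,"gripper":60},{"dp":[-240,-20,-80],"roll":0,"gripper":60},{"dp":[-240,-20,-80],"roll":0,"gripper":60},{"dp":[-240,-20,-80],"roll":0,"gripper":60}]';python3 -c "
from h import *
a=eyes.capture('scene');b=eyes.capture('top');C=[]
for p in(a,b):
    u,v=np.round(proj(p,[651.3,-22,140])).astype(int);C.append(cv2.resize(p['color'][v-40:v+40,u-40:u+40],(400,400),interpolation=cv2.INTER_CUBIC))
cv2.imwrite('pics/c5.png',np.hstack(C)[:,:,::-1]); save(b,'t5.png')
print(ctrl.sense()['eef_pos'],[proj(p,[651.3,-22,z]).round(1) for p in (a,b) for z in(142,162,172)])"
```

```text
time_s: 27.7
eef_pos: [651.7, -21.6, 170.2]
ee_rot: [-0.695, 0.696, -0.127, 0.128]
force: [-2.5, 1.1, 5.3]
grip_width: 0.331
time_s: 28.53
eef_pos: [651.0, -21.5, 264.9]
ee_rot: [0.696, -0.695, 0.129, -0.127]
force: [0.9, 0.4, 0.9]
grip_width: 0.763
time_s: 29.28
eef_pos: [399.4, -11.3, 285.4]
ee_rot: [-0.695, 0.696, -0.127, 0.128]
force: [0.2, 0.3, -0.2]
grip_width: 0.766
[399.89720548 -11.45164236 284.65725936] [array([291.9, 252.2]), array([292.2, 245.2]), array([292.3, 241.7]), array([290. , 173.3]), array([290.1, 170.9]), array([290.2, 169.6])]
```

View pics/c5.png

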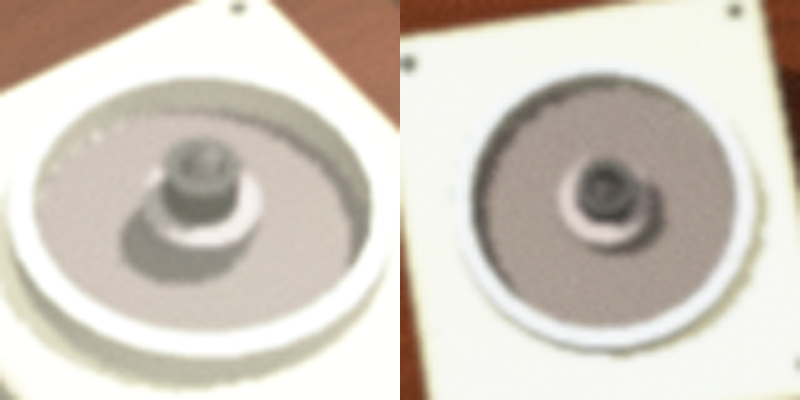

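View pics/t5.png

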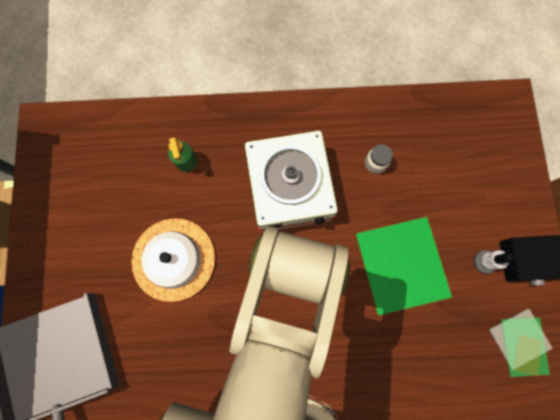

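The head sits flat on the collar (scene crop 200,185; top crop 606,190). The lid stands knob up on the cork at (168,259), with the sideways shift explained by parallax. I'll check that numerically and hand in.

```bash
python3 -c "
from h import *
b=eyes.capture('top')
print('knob expected',proj(b,[470.7,299.9,83]).round(1),[np.round(d['centre'],1) for d in models.spot_point(b,'lid_knob')[:1]])
a=eyes.capture('scene')
for l in('sprayer','jar','suncatcher'):
  for d in models.spot_point(a,l)[:1]: print(l,np.round(d['centre'],1),back(a,d['centre'],0).round())
print(ctrl.finish_job())"
```

```text
knob expected [164.4 256.7] [array([168.9, 256.7])]
sprayer [424.1 277.8] [741. 261.  -0.]
jar [375.  175.4] [408. 365.   0.]
suncatcher [230.3 225.5] [402. -52.  -0.]
the job is handed in; nothing more can be done
None
```

The job is handed in after about 30 s of the 72 s allowed. The lid is on the cork, and the collar and then the head are threaded onto the spindle.

- **Lid:** I lifted it straight up by the knob and set it down until contact, at the predicted height. The tool was at (470, 300) on release; the cork centre measured (470.7, 299.9). In the last top view it stands knob up near the middle.
- **Collar:** it went down the spindle with no side force until it touched the seat. Contact came at the predicted height (tool at 157.3 mm), and the pictures show it flat on the shoulder.
- **Head:** it touched the collar at 170.2 mm, as predicted, and both camera views show it sitting flat.
- **Bystanders:** the arm never touched them. In the last top view the spray bottle and jar are unmoved, while the arm hides the leaded-glass piece.

Some of the last network checks disagreed:
- **Knob:** it was reported about 4 px (roughly 9 mm) sideways of where a centred lid would put it. The picture, where I read the knob at about (166, 257), is closer to the prediction. I trusted the arm's release position.
- **Jar:** in the last scene view it was reported on the cork, which is the lid mistaken for the jar. The top picture shows the jar unmoved.
- **Leaded-glass piece:** its point came out 8–13 mm from the first readings. No contact force showed in any reading, so I take that as detection error.

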